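# Put the mixed-up hole saws back in their own pockets

## Robot

A 7-joint arm with a two-finger parallel gripper is mounted at the origin on the work surface. World frame = base frame: x ahead of the robot, y to its left, z up, the work surface at z = 0. Lengths are in m, angles in rad, forces in N, time in s.
With the tool pointing down it reaches from about 0.4 to 0.85 m from the base axis. Payload 4.5 kg.
Tool frame: the origin (TCP) lies at the very end of the fingers, on their centre line; the grasp point (between the pads) lies 19 mm behind it (r.grip_depth is the z of the grasp point in the tool frame, in m); z points along the fingers, y is the line along which they close (so a half turn about z gives the same grasp; the last joint's range is limited). The gripper opens to 88 mm and grips with 3 to 60 N. Pads are 18 mm wide; open, the fingers measure 123 mm over their backs; the gripper's body (75 mm by 187 mm) begins 45 mm behind the grasp point.
Start: joints at [-1.091, 0.689, -0.195, 1.565, 0.157, 0.902, -0.215], TCP at [0.269, 0.564, 0.239] pointing down, gripper open.
Joint ranges: [-3.01, 3.01], [-0.46, 2.08], [-1.47, 1.51], [0.13, 2.56], [-1, 4.14], [0.04, 2.09], [-2.66, 2.66]. Speed limits (rad/s): [2.57, 2.57, 3.14, 3.14, 3.14, 3.14, 3.14].

## Interface

Orientations are given as a unit quaternion [x, y, z, w].
In Python, from plant import r, workorder, snapshot, camera_params gives the robot as it stands (r), with the cameras as plain functions and the job (workorder).
- The arm moves only by the tool tcp_steps, called after ">>>" as name(argument=value, ...) on one line, values as JSON. Schema: {"type":"object","properties":{"ticks":{"type":"array","items":{"type":"array","prefixItems":[{"type":"number"},{"type":"array","items":{"type":"number"},"minItems":3,"maxItems":3},{"type":"array","items":{"type":"number"},"minItems":3,"maxItems":3}],"minItems":3,"maxItems":3},"minItems":1,"maxItems":10},"grip_n":{"type":"number"},"only":{"type":"string"},"quiet":{"type":"boolean"},"lines":{"type":"string"}},"required":["ticks"],"additionalProperties":false}. ticks is a list of rows, 1 to 10 of them, each written [opening, [dx, dy, dz], [rx, ry, rz]]: the opening from 0.0 (shut) to 1.0 (fully open), then dx, dy, dz in a scale on which 1.0 is 1 m, then a rotation vector rx, ry, rz in a scale on which 1.0 is pi/2 rad; each row is the pose to reach, as a shift and turn from the pose commanded when the call began, along the tool's axes at that moment; what a row does not reach only later rows make up. A row lasts 1/10 s, in which the tool goes at most 0.05 m and 0.15 rad, less where a joint would pass 70% of its speed; a pose out of reach is approached as far as the arm can. The fingers move at their own pace and stop on an object; grip_n is the grip in N (left out, the last holds). Time passes only in rows, so rows that do not move let the fingers close. The tool returns the time, the measured TCP pose, the force, the opening and the grip force at its end. only (a regular expression) keeps the lines of the reply that match it, lines (a string "A,B") keeps lines A to B, and quiet returns only ok. A shift or turn number past 1, either way, is cut back to 1. Input that does not fit is refused with a message, and nothing moves.
- r.get_state(): the state, without advancing time (a new reading comes with each control period).
- snapshot(name): name is "side" or "top"; returns the picture (400x640x3 uint8, red, green, blue); there is no depth.
- camera_params(name): a dict with "fx", "fy", "cx", "cy" (pixels), "rvec" (rotation vector, rad) and "tvec" (3), from world to camera coordinates, as OpenCV has them. Camera axes: x right, y down, z forward; pixel columns grow to the right and rows downward; lengths in m; the calibration is good to about 2 mm. A picture is of the moment at which its call begins. camera_params takes no time and is no camera call.
- workorder.finish_job(): hands the job in; it is judged then, once.
The state is a dict: "clock": time; "q": joint angles; "qd": joint speeds; "joint_torque": joint torques, N m; "tool_pos": TCP position; "eef_rot": TCP orientation; "contact_force": force on the tool from outside, world axes, zero at the start; "moment": the same for the moment, N m; "opening": opening from 0.0 (shut) to 1.0 (fully open); "finger_force": force on a finger pad.
Only numpy, scipy, OpenCV 4.12 (cv2) and the standard library are available. Lean on these libraries where they do the work, as an engineer would, in place of code of your own. Each camera call takes 0.05 s, during which the arm holds its last target. There are 200 camera calls.

## Task

Three of the hole saws in the tote have been put back in each other's pockets and the red one still stands on the rubber mat. Put every saw into the pocket bored to its size (the border is painted in the saw's colour), standing upright, teeth down, on the pocket floor; a saw can be set aside meanwhile in the empty pocket or on the bench. Set the saws down rather than dropping them, and leave the wax tin and the block plane where they are.

Things in the scene. Friction and masses are not known exactly. Their poses are not given: they have to be found in the camera images.
- saw_yellow: yellow enamelled hole saw: an upright closed steel cup, outside diameter 25 mm, 46 mm high, teeth down, bare steel end plate up. Origin: centre of its underside (the toothed rim); z up, along its axis. Loose, about 60 g.
- saw_green: green enamelled hole saw: an upright closed steel cup, outside diameter 38 mm, 46 mm high, teeth down, bare steel end plate up. Origin: centre of its underside (the toothed rim); z up, along its axis. Loose, about 100 g.
- saw_blue: blue enamelled hole saw: an upright closed steel cup, outside diameter 51 mm, 46 mm high, teeth down, bare steel end plate up. Origin: centre of its underside (the toothed rim); z up, along its axis. Loose, about 150 g. At the start it rests on the rim of the yellow pocket, which is too small for it.
- saw_red: red enamelled hole saw: an upright closed steel cup, outside diameter 64 mm, 46 mm high, teeth down, bare steel end plate up. Origin: centre of its underside (the toothed rim); z up, along its axis. Loose, about 210 g.
- pocket_yellow: Beech insert with a yellow painted border, fixed in a plywood tote (walls 22 mm high) with the other three, in a square 114 mm centre to centre. 110 x 110 x 24 mm, a round pocket 41 mm wide, 16 mm deep in its top, for the yellow 25 mm saw. Origin: centre of its underside, 4 mm above the bench; pocket floor 8 mm, rim 24 mm above the origin; x, y along its edges.
- pocket_green: Beech insert with a green painted border, fixed in a plywood tote (walls 22 mm high) with the other three, in a square 114 mm centre to centre. 110 x 110 x 24 mm, a round pocket 54 mm wide, 16 mm deep in its top, for the green 38 mm saw. Origin: centre of its underside, 4 mm above the bench; pocket floor 8 mm, rim 24 mm above the origin; x, y along its edges.
- pocket_blue: Beech insert with a blue painted border, fixed in a plywood tote (walls 22 mm high) with the other three, in a square 114 mm centre to centre. 110 x 110 x 24 mm, a round pocket 67 mm wide, 16 mm deep in its top, for the blue 51 mm saw. Origin: centre of its underside, 4 mm above the bench; pocket floor 8 mm, rim 24 mm above the origin; x, y along its edges.
- pocket_red: Beech insert with a red painted border, fixed in a plywood tote (walls 22 mm high) with the other three, in a square 114 mm centre to centre. 110 x 110 x 24 mm, a round pocket 80 mm wide, 16 mm deep in its top, for the red 64 mm saw. Origin: centre of its underside, 4 mm above the bench; pocket floor 8 mm, rim 24 mm above the origin; x, y along its edges.
- wax_tin: Bystander: round tin of paste wax, white with a steel-rimmed pale lid, 83 mm wide, 38 mm high, standing loose on the bench. Origin: centre of its underside.
- plane: Bystander: small steel block plane with a round dark wooden knob, 160 x 46 mm, about 50 mm high, lying loose on the bench. Origin: centre of its sole; x along its length towards the knob.

How it is judged:
At the end, for the whole second after the job is handed in: Each hole saw stands in the pocket with its own colour: axis within 12 mm of the pocket's centre, underside within 4 mm of the pocket floor, upright within 0.1 rad, released and at rest (horizontal distance between saw_yellow and pocket_yellow below 0.012 m and z of saw_yellow in the frame of pocket_yellow between 0.004 and 0.012 m and angle between the z axis of saw_yellow and the z axis of pocket_yellow, either way round below 0.1 rad and linear speed of each of saw_yellow, saw_green, saw_blue, saw_red below 0.02 m/s and contact force between the fingers and saw_yellow below 0.1 N and horizontal distance between saw_green and pocket_green below 0.012 m and z of saw_green in the frame of pocket_green between 0.004 and 0.012 m and angle between the z axis of saw_green and the z axis of pocket_green, either way round below 0.1 rad and contact force between the fingers and saw_green below 0.1 N and horizontal distance between saw_blue and pocket_blue below 0.012 m and z of saw_blue in the frame of pocket_blue between 0.004 and 0.012 m and angle between the z axis of saw_blue and the z axis of pocket_blue, either way round below 0.1 rad and contact force between the fingers and saw_blue below 0.1 N and horizontal distance between saw_red and pocket_red below 0.012 m and z of saw_red in the frame of pocket_red between 0.004 and 0.012 m and angle between the z axis of saw_red and the z axis of pocket_red, either way round below 0.1 rad and contact force between the fingers and saw_red below 0.1 N); the robot touches nothing.
It fails at once if the wax tin is pushed more than 20 mm from its place (distance of wax_tin from where it was at the start of the episode above 0.02 m).
It fails at once if the block plane is pushed more than 20 mm from its place (distance of plane from where it was at the start of the episode above 0.02 m).
It fails at once if a saw is dropped (falls freely faster than 0.7 m/s, some 25 mm) ((linear speed of saw_yellow above 0.7 m/s and contact force between saw_yellow and anything else below 0.05 N) or (linear speed of saw_green above 0.7 m/s and contact force between saw_green and anything else below 0.05 N) or (linear speed of saw_blue above 0.7 m/s and contact force between saw_blue and anything else below 0.05 N) or (linear speed of saw_red above 0.7 m/s and contact force between saw_red and anything else below 0.05 N)).
It also fails if it takes over 96 s, if anything falls off the work surface, if the arm or the gripper's body presses on something with over 40 N, if the wrist force passes 120 N, or if a joint passes its speed limit or range.

## Working session

There is one attempt and no reset: what is moved stays moved. The work goes in short steps, Python scripts to look and compute and a tool call to move; the robot and the scene stay as the last step left them, time stands still between calls to the robot, and variables do not carry over. Pictures are saved under pics/ and viewed, at most 14 in all, crops included, and the job is handed in when it is done.

```bash
ls; mkdir -p pics; python3 - <<'E'
from plant import r, workorder, snapshot, camera_params
import cv2
for n in("top","side"):
    cv2.imwrite(f"pics/{n}0.png",snapshot(n)[:,:,::-1]); print(n,camera_params(n))
s=r.get_state();print(s, r.grip_depth)
E
```

```text
pics
plant.py
top {'fx': 478.1063866178129, 'fy': 478.1063866178129, 'cx': 324.7284022525456, 'cy': 197.471156548391, 'rvec': array([ 2.18670672, -2.17277566,  0.10007234]), 'tvec': array([-0.02523536,  0.56787102,  1.01277052])}
side {'fx': 411.32883122498976, 'fy': 411.32883122498976, 'cx': 322.0884352337078, 'cy': 196.85194383121274, 'rvec': array([ 2.2056636 , -0.55112406,  0.28374014]), 'tvec': array([-0.50150365,  0.19333164,  0.64300731])}
{'clock': 0.1, 'q': array([-1.09117715,  0.68990063, -0.19453013,  1.56619219,  0.15730671,
        0.90250641, -0.21515451]), 'qd': array([-5.17553260e-05,  6.02827915e-05,  9.85176843e-04, -1.76284965e-03,
        3.27408596e-04, -3.88310154e-04, -1.56212824e-03]), 'joint_torque': array([-3.07444978e-03, -5.28503251e+01, -1.27139971e+00, -1.53837347e+01,
       -5.25416562e-02,  1.94457774e-03,  3.02688579e-05]), 'tool_pos': array([0.26929803, 0.56340165, 0.23800291]), 'eef_rot': array([ 2.21054513e-01,  9.75261119e-01, -7.98131877e-04, -1.21578454e-04]), 'contact_force': array([-0.11412505,  1.11772088, -0.25750012]), 'moment': array([-0.00636612,  0.00317055,  0.03857961]), 'finger_force': 0.0, 'opening': 0.9970141380850218} -0.0187
```

View pics/top0.png

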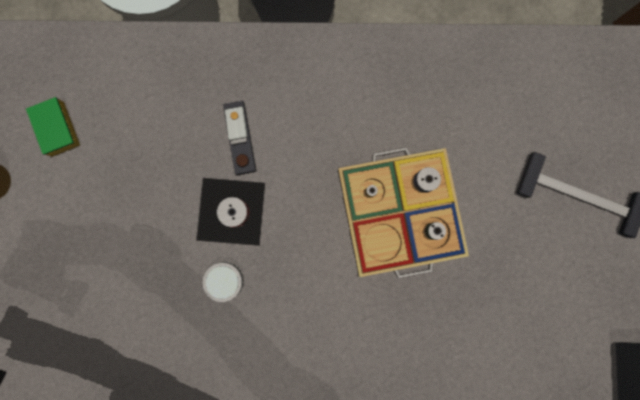

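View pics/side0.png

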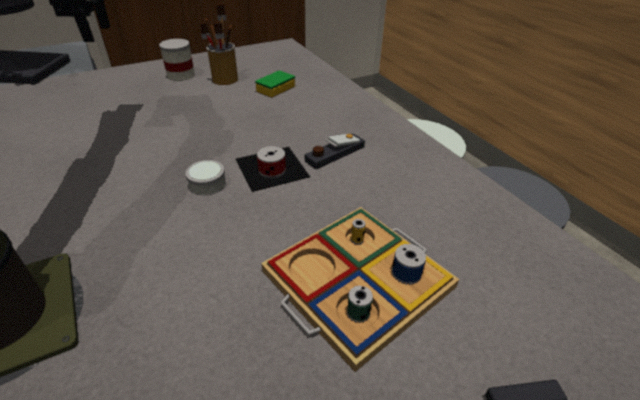

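```bash
cat > h.py <<'E'
import cv2,numpy as np
from plant import r, workorder, snapshot, camera_params
from scipy.spatial.transform import Rotation as R
def proj(n,P):
    c=camera_params(n);K=np.array([[c['fx'],0,c['cx']],[0,c['fy'],c['cy']],[0,0,1]])
    return cv2.projectPoints(np.array(P,float).reshape(-1,1,3),c['rvec'],c['tvec'],K,None)[0][:,0]
def PM(n):
    c=camera_params(n);K=np.array([[c['fx'],0,c['cx']],[0,c['fy'],c['cy']],[0,0,1]])
    return K@np.c_[cv2.Rodrigues(c['rvec'])[0],c['tvec']]
def tri(a,b): # top px, side px
    X=cv2.triangulatePoints(PM('top'),PM('side'),np.array(a,float).reshape(2,1),np.array(b,float).reshape(2,1));X=(X[:3]/X[3])[:,0]
    e=[np.linalg.norm(proj('top',X)[0]-a),np.linalg.norm(proj('side',X)[0]-b)]
    return X,e
def rel(p,yaw_y=None):
    """shift in tool axes from the current tool pos to world p; rz so that tool y lies along yaw_y"""
    s=r.get_state();T=R.from_quat(s['eef_rot']);d=T.inv().apply(np.array(p)-s['tool_pos'])
    out=np.round(d,4)
    if yaw_y is not None:
        v=T.inv().apply([np.cos(yaw_y),np.sin(yaw_y),0]);a=np.arctan2(-v[0],v[1]);a=(a+np.pi/2)%np.pi-np.pi/2
        return out,round(a,3)
    return out
E
python3 - <<'E'
import cv2
t=cv2.imread('pics/top0.png');s=cv2.imread('pics/side0.png')
cv2.imwrite('pics/tc.png',cv2.resize(t[140:285,330:480],None,fx=4,fy=4,interpolation=cv2.INTER_CUBIC))
cv2.imwrite('pics/sc.png',cv2.resize(s[200:365,255:465],None,fx=3.5,fy=3.5,interpolation=cv2.INTER_CUBIC))
import numpy as np
for n,im,rois in(('top',t,{'Y':(362,180,20,20),'B':(412,162,34,34),'G':(422,216,34,30),'R':(210,192,44,40)}),('side',s,{'Y':(350,216,18,20),'B':(388,240,40,26),'G':(344,284,32,24),'R':(252,143,38,20)})):
    for k,(x,y,w,h) in rois.items():
        c=cv2.cvtColor(im[y:y+h,x:x+w],cv2.COLOR_BGR2HSV)
        m=((c[...,1]<60)&(c[...,2]>140)).astype('uint8')
        cs=max(cv2.findContours(m,0,1)[0],key=cv2.contourArea)
        hull=cv2.convexHull(cs);e=cv2.fitEllipse(hull) if len(hull)>4 else None
        M=cv2.moments(hull);print(n,k,np.round([M['m10']/M['m00']+x,M['m01']/M['m00']+y],1),e and np.round([e[0][0]+x,e[0][1]+y,*e[1]],1))
E
```

```text
top Y [371.6 190.1] [371.7 190.    9.5  10.2]
top B [428.8 178.5] [428.7 178.5  22.3  23. ]
top G [434.2 233.6] [436.1 232.1  12.6  15.3]
top R [231.5 211.5] [231.5 211.6  27.6  28.3]
side Y [353.9 221.7] [354.5 222.    3.4   4.2]
side B [410.9 254.4] [411.1 254.2  21.6  30.2]
side G [366.1 296.4] [362.1 295.3  17.1  19.7]
side R [270.4 153.1] [270.4 153.1  14.3  25.6]
```

View pics/tc.png

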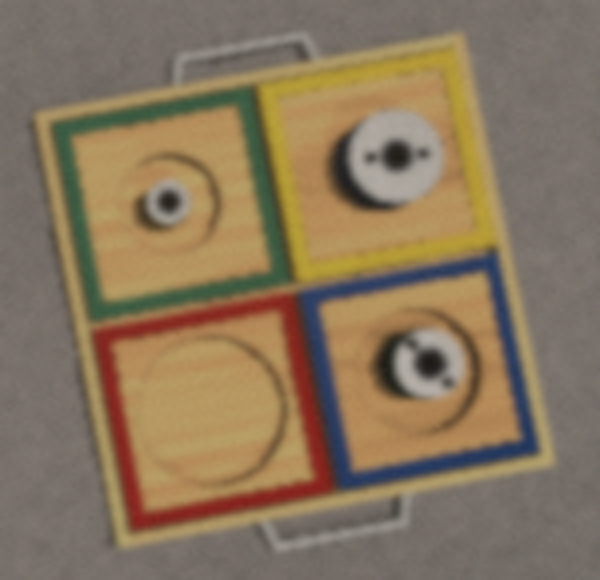

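View pics/sc.png

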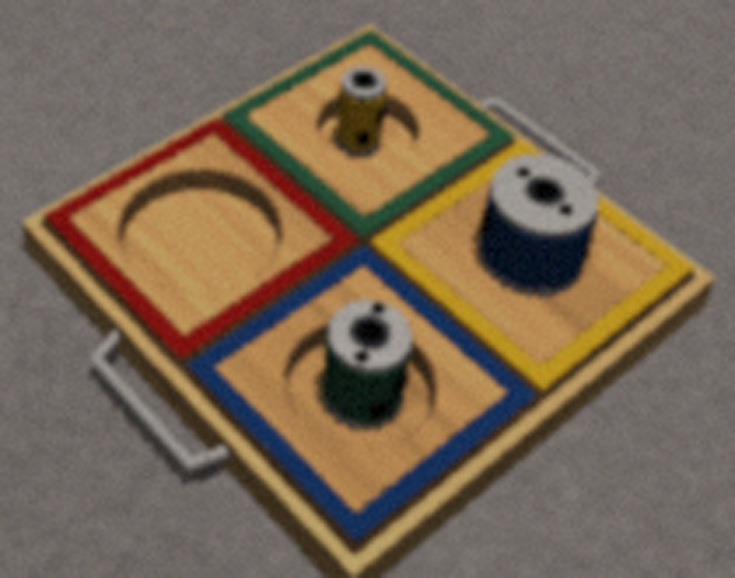

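```bash
cat > m.py <<'E'
from h import *
from scipy.optimize import least_squares
f=lambda p,s,o:(np.array(p,float)+.5)/s-.5+o
ct={k:f(v,4,[330,140]) for k,v in dict(G=(52,124),R=(132,529),B=(538,455),Y=(460,50)).items()}
cs={k:f(v,3.5,[255,200]) for k,v in dict(G=(371,38),R=(48,219),B=(356,540),Y=(694,271)).items()}
for k in ct: print('corner',k,tri(ct[k],cs[k]))
off=dict(G=(1,1),R=(-1,1),B=(-1,-1),Y=(1,-1))
def model(x,s): c,n=np.cos(x[3]),np.sin(x[3]);return {k:np.array([x[0]+s*(c*a-n*b),x[1]+s*(n*a+c*b),x[2]]) for k,(a,b) in off.items()}
def res(x):
    P=model(x,x[4]);return np.concatenate([(proj('top',P[k])[0]-ct[k]) for k in off]+[(proj('side',P[k])[0]-cs[k]) for k in off])
o=least_squares(res,[.55,-.1,.03,0,.112]);print('tote',o.x,'rms px',np.sqrt(np.mean(o.fun**2)))
for k,v in model(o.x,.057).items(): print('pocket',k,v.round(4))
pt=dict(Y=f((168,204),4,[330,140]),B=f((397,158),4,[330,140]),G=f((427,364),4,[330,140]),R=(231.5,211.6))
ps=dict(Y=f((363,82),3.5,[255,200]),B=f((544,192),3.5,[255,200]),G=f((369,333),3.5,[255,200]),R=(270.4,153.1))
for k in pt: X,e=tri(pt[k],ps[k]);print('saw top',k,X.round(4),np.round(e,1))
print(r.get_state()['clock'])
E
python3 m.py
```

```text
corner G (array([ 0.62681961, -0.06006656,  0.02238537]), [np.float64(0.2837784098542421), np.float64(0.41692170527095496)])
corner R (array([ 0.40849491, -0.10362364,  0.02545755]), [np.float64(0.08249606764652918), np.float64(0.1375072753609604)])
corner B (array([ 0.44983854, -0.32120993,  0.02898462]), [np.float64(0.22912112734907789), np.float64(0.47104035286121837)])
corner Y (array([ 0.66746772, -0.28142196,  0.03084078]), [np.float64(0.4845294653809287), np.float64(0.8417308103100463)])
tote [ 0.53821178 -0.19174761  0.027159    0.19086474  0.11090844] rms px 0.6477310427505238
pocket G [ 0.5834 -0.125   0.0272]
pocket R [ 0.4714 -0.1466  0.0272]
pocket B [ 0.4931 -0.2585  0.0272]
pocket Y [ 0.605  -0.2369  0.0272]
saw top Y [ 0.58   -0.1199  0.0576] [0.2 0.3]
saw top B [ 0.6029 -0.2368  0.0753] [0.2 0.3]
saw top G [ 0.4969 -0.2553  0.0572] [0.1 0.2]
saw top R [0.5336 0.1754 0.0495] [0.5 0.7]
0.1
```

```bash
python3 -c "
from h import *
print(rel([.4969,-.2553,.13],1.762))"
```

```text
(array([-0.5583, -0.6404,  0.1091]), np.float64(-0.637))
```

Careful with the scale: turns go in shares of pi/2 rad. That gives: -0.637 rad is -0.4055.

>>> tcp_steps(ticks=[[0.65, [-0.558, -0.64, 0.109], [0, 0, -0.4055]], [0.65, [-0.558, -0.64, 0.109], [0, 0, -0.4055]], [0.65, [-0.558, -0.64, 0.109], [0, 0, -0.4055]], [0.65, [-0.558, -0.64, 0.109], [0, 0, -0.4055]], [0.65, [-0.558, -0.64, 0.109], [0, 0, -0.4055]], [0.65, [-0.558, -0.64, 0.109], [0, 0, -0.4055]], [0.65, [-0.558, -0.64, 0.109], [0, 0, -0.4055]], [0.65, [-0.558, -0.64, 0.109], [0, 0, -0.4055]], [0.65, [-0.558, -0.64, 0.109], [0, 0, -0.4055]], [0.65, [-0.558, -0.64, 0.109], [0, 0, -0.4055]]], grip_n=15)

```text
clock: 1.1
tool_pos: [0.4026, 0.0843, 0.1748]
eef_rot: [-0.096, 0.995, 0.0, 0.0]
contact_force: [1.4, 0.7, 0.1]
opening: 0.653
finger_force: 0.0
```

```bash
python3 -c "
from h import *
print(rel([.4969,-.2553,.13],1.762))"
```

```text
(array([-0.0279, -0.3514,  0.0447]), np.float64(0.0))
```

>>> tcp_steps(ticks=[[0.65, [-0.028, -0.351, 0.045], [0, 0, 0]], [0.65, [-0.028, -0.351, 0.045], [0, 0, 0]], [0.65, [-0.028, -0.351, 0.045], [0, 0, 0]], [0.65, [-0.028, -0.351, 0.045], [0, 0, 0]], [0.65, [-0.028, -0.351, 0.045], [0, 0, 0]], [0.65, [-0.028, -0.351, 0.045], [0, 0, 0]], [0.65, [-0.028, -0.351, 0.045], [0, 0, 0]], [0.65, [-0.028, -0.351, 0.045], [0, 0, 0]], [0.65, [-0.028, -0.351, 0.045], [0, 0, 0]], [0.65, [-0.028, -0.351, 0.045], [0, 0, 0]]], grip_n=15)

```text
clock: 2.1
tool_pos: [0.4963, -0.2512, 0.1299]
eef_rot: [-0.096, 0.995, 0.001, -0.0]
contact_force: [-0.6, -0.9, -0.4]
opening: 0.653
finger_force: 0.0
```

```bash
python3 -c "
from h import *
print(rel([.4969,-.2553,.033],1.762))"
```

```text
(array([ 0.0002, -0.0043,  0.0969]), np.float64(0.002))
```

>>> tcp_steps(ticks=[[0.65, [0, -0.004, 0.03], [0, 0, 0]], [0.65, [0, -0.004, 0.06], [0, 0, 0]], [0.65, [0, -0.004, 0.08], [0, 0, 0]], [0.65, [0, -0.004, 0.09], [0, 0, 0]], [0.65, [0, -0.004, 0.096], [0, 0, 0]], [0.65, [0, -0.004, 0.096], [0, 0, 0]], [0.65, [0, -0.004, 0.096], [0, 0, 0]]], grip_n=15)

```text
clock: 2.8
tool_pos: [0.498, -0.2568, 0.0349]
eef_rot: [-0.096, 0.995, -0.0, 0.001]
contact_force: [0.4, -0.2, -0.2]
opening: 0.65
finger_force: 0.0
```

```bash
python3 -c "
from h import *
print(rel([.4969,-.2553,.033],1.762))"
```

```text
(array([0.0008, 0.0016, 0.0019]), np.float64(0.001))
```

>>> tcp_steps(ticks=[[0.3, [0, 0.001, 0.001], [0, 0, 0]], [0.3, [0, 0.001, 0.001], [0, 0, 0]], [0.3, [0, 0.001, 0.001], [0, 0, 0]], [0.3, [0, 0.001, 0.001], [0, 0, 0]], [0.3, [0, 0.001, 0.001], [0, 0, 0]], [0.3, [0, 0.001, 0.001], [0, 0, 0]]], grip_n=20)

```text
clock: 3.4
tool_pos: [0.4974, -0.2561, 0.0335]
eef_rot: [-0.095, 0.995, -0.0, 0.0]
contact_force: [-1.0, 0.2, 6.2]
opening: 0.425
finger_force: 20.0
```

```bash
python3 -c "
from h import *
print(rel([.4969,-.2553,.033],1.762)); cv2.imwrite('pics/s1.png',cv2.resize(snapshot('side')[180:380,240:480,::-1],None,fx=2.5,fy=2.5))"
```

```text
(array([0.0003, 0.0009, 0.0005]), np.float64(-0.0))
```

View pics/s1.png

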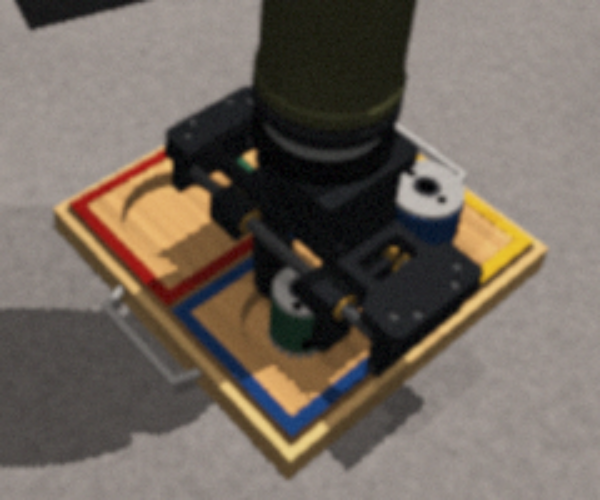

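>>> tcp_steps(ticks=[[0.3, [0, 0, -0.015], [0, 0, 0]], [0.3, [0, 0, -0.03], [0, 0, 0]], [0.3, [0, 0, -0.045], [0, 0, 0]], [0.3, [0, 0, -0.045], [0, 0, 0]]])

```text
clock: 3.85
tool_pos: [0.4981, -0.2565, 0.0792]
eef_rot: [-0.095, 0.995, -0.001, 0.001]
contact_force: [0.3, -0.1, -0.2]
opening: 0.428
finger_force: 20.0
```

```bash
python3 -c "
from h import *
print(rel([.4714,-.1466,.0335],1.762))"
```

```text
(array([0.0055, 0.113 , 0.0456]), np.float64(-0.0))
```

>>> tcp_steps(ticks=[[0.3, [0.002, 0.03, 0], [0, 0, 0]], [0.3, [0.005, 0.07, 0], [0, 0, 0]], [0.3, [0.006, 0.1, 0], [0, 0, 0]], [0.3, [0.006, 0.113, 0], [0, 0, 0]], [0.3, [0.006, 0.113, 0], [0, 0, 0]], [0.3, [0.006, 0.113, 0.015], [0, 0, 0]], [0.3, [0.006, 0.113, 0.03], [0, 0, 0]], [0.3, [0.006, 0.113, 0.038], [0, 0, 0]], [0.3, [0.006, 0.113, 0.042], [0, 0, 0]], [0.3, [0.006, 0.113, 0.042], [0, 0, 0]]])

```text
clock: 4.85
tool_pos: [0.4696, -0.1468, 0.0355]
eef_rot: [-0.095, 0.995, -0.0, -0.0]
contact_force: [-0.3, 0.6, 0.4]
opening: 0.421
finger_force: 20.0
```

```bash
python3 -c "
from h import *
print(rel([.4714,-.1466,.0335],1.762))"
```

```text
(array([-0.0018, -0.0002,  0.002 ]), np.float64(-0.001))
```

>>> tcp_steps(ticks=[[0.3, [0, 0, 0.0015], [0, 0, 0]], [0.3, [0, 0, 0.0015], [0, 0, 0]], [0.65, [0, 0, 0.0015], [0, 0, 0]], [0.65, [0, 0, 0.0015], [0, 0, 0]], [0.65, [0, 0, 0.0015], [0, 0, 0]], [0.65, [0, 0, -0.03], [0, 0, 0]], [0.78, [0, 0, -0.075], [0, 0, 0]], [0.78, [0, 0, -0.075], [0, 0, 0]]])

```text
clock: 5.65
tool_pos: [0.4723, -0.1466, 0.1151]
eef_rot: [-0.095, 0.995, -0.001, 0.004]
contact_force: [1.0, -0.0, -1.1]
opening: 0.775
finger_force: 0.0
```

```bash
python3 -c "
from h import *
print(rel([.6029,-.2368,.050],1.762))"
```

```text
(array([-0.1106, -0.1132,  0.0662]), np.float64(-0.0))
```

>>> tcp_steps(ticks=[[0.78, [-0.035, -0.035, 0], [0, 0, 0]], [0.78, [-0.07, -0.07, 0], [0, 0, 0]], [0.78, [-0.1, -0.1, 0], [0, 0, 0]], [0.78, [-0.111, -0.113, 0], [0, 0, 0]], [0.78, [-0.111, -0.113, 0], [0, 0, 0]], [0.78, [-0.111, -0.113, 0.02], [0, 0, 0]], [0.78, [-0.111, -0.113, 0.04], [0, 0, 0]], [0.78, [-0.111, -0.113, 0.055], [0, 0, 0]], [0.78, [-0.111, -0.113, 0.065], [0, 0, 0]], [0.78, [-0.111, -0.113, 0.065], [0, 0, 0]]])

```text
clock: 6.65
tool_pos: [0.5988, -0.2354, 0.0446]
eef_rot: [-0.096, 0.995, 0.001, -0.002]
contact_force: [0.2, 0.4, -0.5]
opening: 0.779
finger_force: 0.0
```

```bash
python3 -c "
from h import *
print(rel([.6029,-.2368,.050],1.762))"
```

```text
(array([-0.0037, -0.0022, -0.0054]), np.float64(0.001))
```

>>> tcp_steps(ticks=[[0.78, [-0.003, -0.002, -0.004], [0, 0, 0]], [0.78, [-0.003, -0.002, -0.004], [0, 0, 0]], [0.78, [-0.003, -0.002, -0.004], [0, 0, 0]]])

```text
clock: 6.95
tool_pos: [0.6045, -0.2377, 0.0512]
eef_rot: [-0.095, 0.995, -0.0, 0.001]
contact_force: [-0.5, -0.4, 0.1]
opening: 0.782
finger_force: 0.0
```

```bash
python3 -c "
from h import *
print(rel([.6029,-.2368,.050],1.762))"
```

```text
(array([0.0014, 0.0012, 0.0012]), np.float64(-0.0))
```

>>> tcp_steps(ticks=[[0.78, [0.001, 0.001, 0], [0, 0, 0]], [0.78, [0.001, 0.001, 0], [0, 0, 0]], [0.45, [0.001, 0.001, 0], [0, 0, 0]], [0.45, [0.001, 0.001, 0], [0, 0, 0]], [0.45, [0.001, 0.001, 0], [0, 0, 0]], [0.45, [0.001, 0.001, 0], [0, 0, 0]], [0.45, [0.001, 0.001, 0], [0, 0, 0]]], grip_n=25)

```text
clock: 7.65
tool_pos: [0.6024, -0.2366, 0.05]
eef_rot: [-0.095, 0.995, 0.0, -0.0]
contact_force: [0.2, 0.5, -0.1]
opening: 0.571
finger_force: 25.0
```

```bash
python3 -c "
from h import *
print(rel([.4931,-.2585,.034],1.762))"
```

```text
(array([ 0.1114, -0.0007,  0.016 ]), np.float64(0.0))
```

>>> tcp_steps(ticks=[[0.45, [0, 0, -0.015], [0, 0, 0]], [0.45, [0, 0, -0.03], [0, 0, 0]], [0.45, [0.03, 0, -0.03], [0, 0, 0]], [0.45, [0.06, 0, -0.03], [0, 0, 0]], [0.45, [0.09, 0, -0.03], [0, 0, 0]], [0.45, [0.105, 0, -0.03], [0, 0, 0]], [0.45, [0.111, -0.0005, -0.03], [0, 0, 0]], [0.45, [0.111, -0.0005, -0.03], [0, 0, 0]], [0.45, [0.111, -0.0005, -0.03], [0, 0, 0]], [0.45, [0.111, -0.0005, -0.03], [0, 0, 0]]])

```text
clock: 8.65
tool_pos: [0.4952, -0.2577, 0.0803]
eef_rot: [-0.096, 0.995, 0.0, 0.001]
contact_force: [-0.8, -0.1, -1.0]
opening: 0.572
finger_force: 25.0
```

```bash
python3 -c "
from h import *
print(rel([.4931,-.2585,.034],1.762));cv2.imwrite('pics/s2.png',cv2.resize(snapshot('side')[180:380,240:480,::-1],None,fx=2.5,fy=2.5))"
```

```text
(array([ 0.0023, -0.0003,  0.0463]), np.float64(0.001))
```

View pics/s2.png

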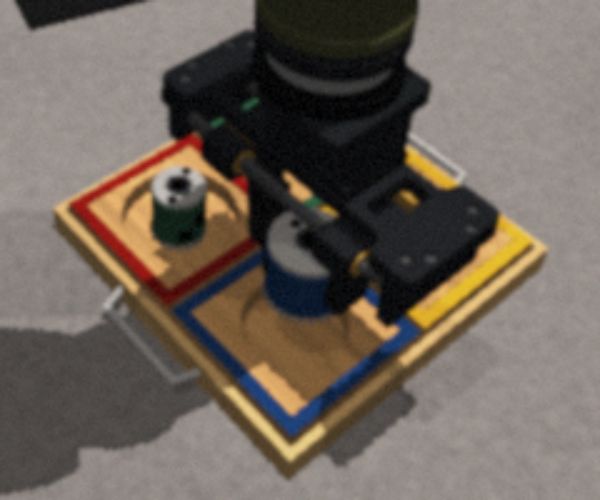

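>>> tcp_steps(ticks=[[0.45, [0.001, 0, 0.015], [0, 0, 0]], [0.45, [0.001, 0, 0.028], [0, 0, 0]], [0.45, [0.001, 0, 0.036], [0, 0, 0]], [0.45, [0.001, 0, 0.041], [0, 0, 0]], [0.45, [0.001, 0, 0.044], [0, 0, 0]], [0.45, [0.001, 0, 0.044], [0, 0, 0]], [0.45, [0.001, 0, 0.044], [0, 0, 0]]])

```text
clock: 9.4
tool_pos: [0.4927, -0.2585, 0.0362]
eef_rot: [-0.095, 0.995, -0.0, 0.0]
contact_force: [0.1, 0.2, -2.4]
opening: 0.57
finger_force: 25.0
```

```bash
python3 -c "
from h import *
print(rel([.4931,-.2585,.034],1.762))"
```

```text
(array([-0.0004, -0.    ,  0.0022]), np.float64(-0.0))
```

>>> tcp_steps(ticks=[[0.45, [0, 0, 0.001], [0, 0, 0]], [0.45, [0, 0, 0.002], [0, 0, 0]], [0.45, [0, 0, 0.002], [0, 0, 0]], [0.78, [0, 0, 0.002], [0, 0, 0]], [0.78, [0, 0, 0.002], [0, 0, 0]], [0.78, [0, 0, 0.002], [0, 0, 0]], [0.78, [0, 0, -0.03], [0, 0, 0]], [0.6, [0, 0, -0.07], [0, 0, 0]], [0.6, [0, 0, -0.07], [0, 0, 0]], [0.6, [0, 0, -0.07], [0, 0, 0]]])

```text
clock: 10.4
tool_pos: [0.4929, -0.2589, 0.1068]
eef_rot: [-0.095, 0.995, -0.001, 0.001]
contact_force: [0.1, 0.3, 0.0]
opening: 0.599
finger_force: 0.0
```

```bash
python3 -c "
from h import *
print(rel([.58,-.1199,.033],1.762))"
```

```text
(array([-0.1117,  0.12  ,  0.0739]), np.float64(-0.0))
```

>>> tcp_steps(ticks=[[0.55, [-0.033, 0.035, 0], [0, 0, 0]], [0.55, [-0.066, 0.07, 0], [0, 0, 0]], [0.55, [-0.1, 0.107, 0], [0, 0, 0]], [0.55, [-0.112, 0.12, 0], [0, 0, 0]], [0.55, [-0.112, 0.12, 0.02], [0, 0, 0]], [0.55, [-0.112, 0.12, 0.04], [0, 0, 0]], [0.55, [-0.112, 0.12, 0.06], [0, 0, 0]], [0.55, [-0.112, 0.12, 0.07], [0, 0, 0]], [0.55, [-0.112, 0.12, 0.07], [0, 0, 0]], [0.55, [-0.112, 0.12, 0.07], [0, 0, 0]]], grip_n=15)

```text
clock: 11.4
tool_pos: [0.5796, -0.1196, 0.036]
eef_rot: [-0.095, 0.995, -0.0, -0.0]
contact_force: [-0.1, 0.9, -0.5]
opening: 0.546
finger_force: 0.0
```

```bash
python3 -c "
from h import *
print(rel([.58,-.1199,.033],1.762))"
```

```text
(array([-0.0004, -0.0004,  0.003 ]), np.float64(-0.0))
```

>>> tcp_steps(ticks=[[0.55, [0, 0, 0.002], [0, 0, 0]], [0.55, [0, 0, 0.002], [0, 0, 0]], [0.15, [0, 0, 0.002], [0, 0, 0]], [0.15, [0, 0, 0.002], [0, 0, 0]], [0.15, [0, 0, 0.002], [0, 0, 0]], [0.15, [0, 0, 0.002], [0, 0, 0]], [0.15, [0, 0, 0.002], [0, 0, 0]], [0.15, [0, 0, 0.002], [0, 0, 0]]], grip_n=15)

```text
clock: 12.2
tool_pos: [0.5798, -0.1194, 0.0342]
eef_rot: [-0.095, 0.995, -0.0, 0.0]
contact_force: [-0.7, 1.2, 1.4]
opening: 0.276
finger_force: 15.0
```

```bash
python3 -c "
from h import *
print(rel([.605,-.2369,.034],1.762))"
```

```text
(array([-0.0024, -0.1202,  0.0002]), np.float64(0.0))
```

>>> tcp_steps(ticks=[[0.15, [0, 0, -0.015], [0, 0, 0]], [0.15, [0, 0, -0.035], [0, 0, 0]], [0.15, [0, -0.02, -0.045], [0, 0, 0]], [0.15, [-0.001, -0.055, -0.045], [0, 0, 0]], [0.15, [-0.002, -0.09, -0.045], [0, 0, 0]], [0.15, [-0.002, -0.112, -0.045], [0, 0, 0]], [0.15, [-0.002, -0.12, -0.045], [0, 0, 0]], [0.15, [-0.002, -0.12, -0.045], [0, 0, 0]], [0.15, [-0.002, -0.12, -0.045], [0, 0, 0]], [0.15, [-0.002, -0.12, -0.045], [0, 0, 0]]])

```text
clock: 13.2
tool_pos: [0.6045, -0.2343, 0.0793]
eef_rot: [-0.097, 0.995, 0.001, -0.0]
contact_force: [0.5, -0.3, -0.3]
opening: 0.279
finger_force: 15.0
```

```bash
python3 -c "
from h import *
print(rel([.605,-.2369,.034],1.762));cv2.imwrite('pics/s3.png',cv2.resize(snapshot('side')[180:380,240:480,::-1],None,fx=2.5,fy=2.5))"
```

```text
(array([ 0.0001, -0.0027,  0.0453]), np.float64(0.003))
```

View pics/s3.png

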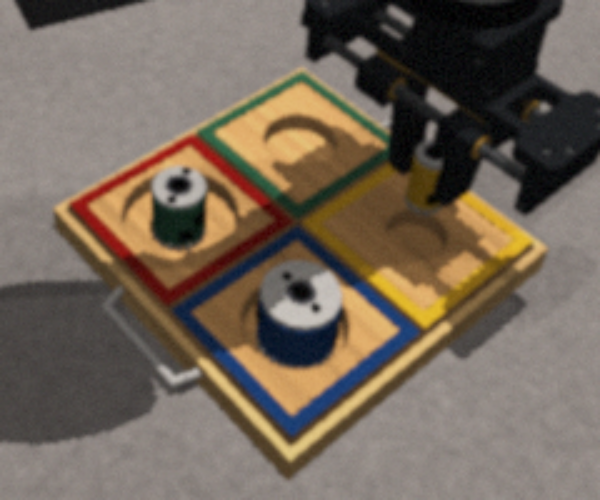

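>>> tcp_steps(ticks=[[0.15, [0, -0.001, 0], [0, 0, 0]], [0.15, [0, -0.001, 0.015], [0, 0, 0]], [0.15, [0, -0.001, 0.028], [0, 0, 0]], [0.15, [0, -0.001, 0.036], [0, 0, 0]], [0.15, [0, -0.001, 0.041], [0, 0, 0]], [0.15, [0, -0.001, 0.043], [0, 0, 0]], [0.15, [0, -0.001, 0.043], [0, 0, 0]], [0.15, [0, -0.001, 0.043], [0, 0, 0]]])

```text
clock: 14.05
tool_pos: [0.605, -0.2378, 0.0363]
eef_rot: [-0.095, 0.995, -0.0, 0.0]
contact_force: [-0.2, -1.4, -0.6]
opening: 0.28
finger_force: 15.0
```

```bash
python3 -c "
from h import *
print(rel([.605,-.2369,.034],1.762))"
```

```text
(array([-0.0002,  0.0009,  0.0023]), np.float64(-0.0))
```

>>> tcp_steps(ticks=[[0.15, [0, 0, 0.001], [0, 0, 0]], [0.15, [0, 0, 0.002], [0, 0, 0]], [0.15, [0, 0, 0.002], [0, 0, 0]], [0.5, [0, 0, 0.002], [0, 0, 0]], [0.5, [0, 0, 0.002], [0, 0, 0]], [0.5, [0, 0, 0.002], [0, 0, 0]], [0.5, [0, 0, -0.03], [0, 0, 0]], [0.65, [0, 0, -0.07], [0, 0, 0]], [0.65, [0, 0, -0.07], [0, 0, 0]], [0.65, [0, 0, -0.07], [0, 0, 0]]])

```text
clock: 15.05
tool_pos: [0.6051, -0.238, 0.1069]
eef_rot: [-0.095, 0.995, -0.0, 0.001]
contact_force: [0.2, -0.4, -0.7]
opening: 0.647
finger_force: 0.0
```

```bash
python3 -c "
from h import *
print(rel([.4714,-.1466,.0335],1.762))"
```

```text
(array([0.114 , 0.1152, 0.0731]), np.float64(-0.0))
```

>>> tcp_steps(ticks=[[0.65, [0.034, 0.034, 0], [0, 0, 0]], [0.65, [0.068, 0.068, 0], [0, 0, 0]], [0.65, [0.1, 0.1, 0], [0, 0, 0]], [0.65, [0.114, 0.115, 0], [0, 0, 0]], [0.65, [0.114, 0.115, 0.02], [0, 0, 0]], [0.65, [0.114, 0.115, 0.04], [0, 0, 0]], [0.65, [0.114, 0.115, 0.06], [0, 0, 0]], [0.65, [0.114, 0.115, 0.07], [0, 0, 0]], [0.65, [0.114, 0.115, 0.07], [0, 0, 0]], [0.65, [0.114, 0.115, 0.07], [0, 0, 0]]], grip_n=20)

```text
clock: 16.05
tool_pos: [0.4706, -0.1465, 0.0359]
eef_rot: [-0.096, 0.995, 0.0, -0.0]
contact_force: [0.8, 0.3, 0.6]
opening: 0.648
finger_force: 0.0
```

```bash
python3 -c "
from h import *
print(rel([.4714,-.1466,.0335],1.762))"
```

```text
(array([-0.0008, -0.0003,  0.0024]), np.float64(0.0))
```

>>> tcp_steps(ticks=[[0.65, [0, 0, 0.002], [0, 0, 0]], [0.65, [0, 0, 0.002], [0, 0, 0]], [0.3, [0, 0, 0.002], [0, 0, 0]], [0.3, [0, 0, 0.002], [0, 0, 0]], [0.3, [0, 0, 0.002], [0, 0, 0]], [0.3, [0, 0, 0.002], [0, 0, 0]], [0.3, [0, 0, 0.002], [0, 0, 0]]], grip_n=20)

```text
clock: 16.75
tool_pos: [0.471, -0.1466, 0.0343]
eef_rot: [-0.095, 0.995, -0.0, 0.0]
contact_force: [0.1, -0.4, 3.9]
opening: 0.424
finger_force: 20.0
```

```bash
python3 -c "
from h import *
print(rel([.5834,-.125,.034],1.762))"
```

```text
(array([-1.145e-01, -1.000e-04,  3.000e-04]), np.float64(-0.0))
```

>>> tcp_steps(ticks=[[0.3, [0, 0, -0.015], [0, 0, 0]], [0.3, [0, 0, -0.035], [0, 0, 0]], [0.3, [-0.02, 0, -0.045], [0, 0, 0]], [0.3, [-0.055, 0, -0.045], [0, 0, 0]], [0.3, [-0.09, 0, -0.045], [0, 0, 0]], [0.3, [-0.108, 0, -0.045], [0, 0, 0]], [0.3, [-0.1145, 0, -0.045], [0, 0, 0]], [0.3, [-0.1145, 0, -0.045], [0, 0, 0]], [0.3, [-0.1145, 0, -0.045], [0, 0, 0]], [0.3, [-0.1145, 0, -0.045], [0, 0, 0]]])

```text
clock: 17.75
tool_pos: [0.5816, -0.1254, 0.0788]
eef_rot: [-0.095, 0.995, -0.0, -0.001]
contact_force: [0.9, 0.6, -0.7]
opening: 0.421
finger_force: 20.0
```

```bash
python3 -c "
from h import *
print(rel([.5834,-.125,.034],1.762))"
```

```text
(array([-0.0019,  0.0001,  0.0448]), np.float64(-0.0))
```

>>> tcp_steps(ticks=[[0.3, [-0.001, 0, 0], [0, 0, 0]], [0.3, [-0.001, 0, 0.015], [0, 0, 0]], [0.3, [-0.001, 0, 0.028], [0, 0, 0]], [0.3, [-0.001, 0, 0.036], [0, 0, 0]], [0.3, [-0.001, 0, 0.041], [0, 0, 0]], [0.3, [-0.001, 0, 0.043], [0, 0, 0]], [0.3, [-0.001, 0, 0.043], [0, 0, 0]], [0.3, [-0.001, 0, 0.043], [0, 0, 0]]])

```text
clock: 18.55
tool_pos: [0.5845, -0.1246, 0.0363]
eef_rot: [-0.095, 0.995, 0.0, 0.0]
contact_force: [-0.6, 0.2, -1.4]
opening: 0.424
finger_force: 20.0
```

```bash
python3 -c "
from h import *
print(rel([.5834,-.125,.034],1.762))"
```

```text
(array([ 0.0012, -0.0002,  0.0023]), np.float64(0.0))
```

>>> tcp_steps(ticks=[[0.3, [0, 0, 0.001], [0, 0, 0]], [0.3, [0, 0, 0.002], [0, 0, 0]], [0.3, [0, 0, 0.002], [0, 0, 0]], [0.65, [0, 0, 0.002], [0, 0, 0]], [0.65, [0, 0, 0.002], [0, 0, 0]], [0.65, [0, 0, 0.002], [0, 0, 0]], [0.65, [0, 0, -0.03], [0, 0, 0]], [0.95, [0, 0, -0.07], [0, 0, 0]], [0.95, [0, 0, -0.07], [0, 0, 0]], [0.95, [0, 0, -0.07], [0, 0, 0]]])

```text
clock: 19.55
tool_pos: [0.5847, -0.1248, 0.1068]
eef_rot: [-0.095, 0.995, -0.0, 0.001]
contact_force: [-0.3, -1.1, -0.4]
opening: 0.897
finger_force: 0.0
```

```bash
python3 -c "
from h import *
print(rel([.5336,.1754,.024],1.762))"
```

```text
(array([-0.0067,  0.3045,  0.0826]), np.float64(-0.0))
```

>>> tcp_steps(ticks=[[0.95, [0, 0.03, 0], [0, 0, 0]], [0.95, [-0.001, 0.075, 0], [0, 0, 0]], [0.95, [-0.002, 0.12, 0], [0, 0, 0]], [0.95, [-0.004, 0.165, 0], [0, 0, 0]], [0.95, [-0.005, 0.21, 0], [0, 0, 0]], [0.95, [-0.006, 0.25, 0], [0, 0, 0]], [0.95, [-0.0065, 0.285, 0], [0, 0, 0]], [0.95, [-0.0065, 0.304, 0], [0, 0, 0]], [0.95, [-0.0065, 0.304, 0], [0, 0, 0]], [0.95, [-0.0065, 0.304, 0], [0, 0, 0]]], grip_n=30)

```text
clock: 20.55
tool_pos: [0.5323, 0.1736, 0.105]
eef_rot: [-0.095, 0.995, -0.001, -0.001]
contact_force: [0.6, -0.1, -0.2]
opening: 0.95
finger_force: 0.0
```

```bash
python3 -c "
from h import *
print(rel([.5336,.1754,.024],1.762));cv2.imwrite('pics/s4.png',snapshot('side')[:,:,::-1])"
```

```text
(array([-0.0017,  0.0016,  0.081 ]), np.float64(-0.0))
```

View pics/s4.png

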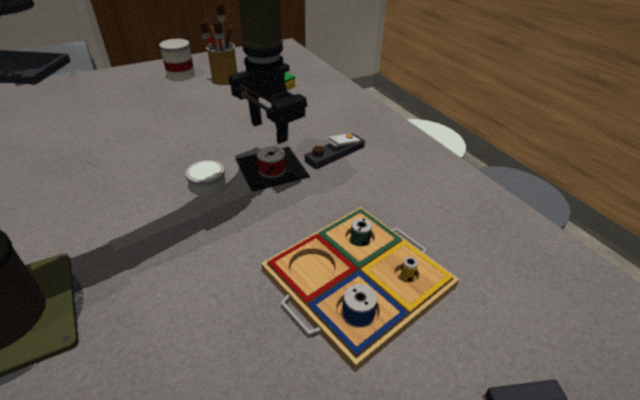

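>>> tcp_steps(ticks=[[0.95, [-0.001, 0.001, 0.02], [0, 0, 0]], [0.95, [-0.001, 0.001, 0.045], [0, 0, 0]], [0.95, [-0.001, 0.001, 0.065], [0, 0, 0]], [0.95, [-0.001, 0.001, 0.076], [0, 0, 0]], [0.95, [-0.001, 0.001, 0.08], [0, 0, 0]], [0.95, [-0.001, 0.001, 0.08], [0, 0, 0]], [0.95, [-0.001, 0.001, 0.08], [0, 0, 0]], [0.95, [-0.001, 0.001, 0.08], [0, 0, 0]]], grip_n=30)

```text
clock: 21.4
tool_pos: [0.5343, 0.1764, 0.0269]
eef_rot: [-0.095, 0.995, 0.0, 0.001]
contact_force: [0.3, 0.0, 0.5]
opening: 0.951
finger_force: 0.0
```

```bash
python3 -c "
from h import *
print(rel([.5336,.1754,.024],1.762))"
```

```text
(array([ 0.0008, -0.0008,  0.0029]), np.float64(-0.0))
```

>>> tcp_steps(ticks=[[0.95, [0, 0, 0.002], [0, 0, 0]], [0.95, [0, 0, 0.002], [0, 0, 0]], [0.6, [0, 0, 0.002], [0, 0, 0]], [0.6, [0, 0, 0.002], [0, 0, 0]], [0.6, [0, 0, 0.002], [0, 0, 0]], [0.6, [0, 0, 0.002], [0, 0, 0]], [0.6, [0, 0, 0.002], [0, 0, 0]]], grip_n=30)

```text
clock: 22.1
tool_pos: [0.5336, 0.1765, 0.0241]
eef_rot: [-0.096, 0.995, 0.0, 0.0]
contact_force: [0.2, 0.5, 0.2]
opening: 0.72
finger_force: 30.0
```

```bash
python3 -c "
from h import *
print(rel([.4714,-.1466,.034],1.762))"
```

```text
(array([ 0.1225, -0.3053, -0.01  ]), np.float64(0.0))
```

>>> tcp_steps(ticks=[[0.6, [0, 0, -0.02], [0, 0, 0]], [0.6, [0, 0, -0.045], [0, 0, 0]], [0.6, [0, -0.02, -0.065], [0, 0, 0]], [0.6, [0.012, -0.055, -0.075], [0, 0, 0]], [0.6, [0.03, -0.095, -0.075], [0, 0, 0]], [0.6, [0.05, -0.135, -0.075], [0, 0, 0]], [0.6, [0.067, -0.175, -0.075], [0, 0, 0]], [0.6, [0.085, -0.215, -0.075], [0, 0, 0]], [0.6, [0.1, -0.25, -0.075], [0, 0, 0]], [0.6, [0.11, -0.275, -0.075], [0, 0, 0]]])

```text
clock: 23.1
tool_pos: [0.4759, -0.1183, 0.0986]
eef_rot: [-0.094, 0.996, -0.001, -0.001]
contact_force: [-0.3, -0.4, -2.5]
opening: 0.72
finger_force: 30.0
```

>>> tcp_steps(ticks=[[0.6, [0.008, -0.02, 0], [0, 0, 0]], [0.6, [0.0125, -0.03, 0], [0, 0, 0]], [0.6, [0.0125, -0.03, 0], [0, 0, 0]], [0.6, [0.0125, -0.03, 0], [0, 0, 0]], [0.6, [0.0125, -0.03, 0], [0, 0, 0]]])

```text
clock: 23.6
tool_pos: [0.472, -0.1446, 0.0991]
eef_rot: [-0.097, 0.995, 0.001, 0.0]
contact_force: [-0.5, 0.7, -2.0]
opening: 0.717
finger_force: 30.0
```

```bash
python3 -c "
from h import *
print(rel([.4714,-.1466,.034],1.762))"
```

```text
(array([ 0.001 , -0.002 ,  0.0651]), np.float64(0.003))
```

>>> tcp_steps(ticks=[[0.6, [0, -0.001, 0], [0, 0, 0]], [0.6, [0, -0.001, 0.02], [0, 0, 0]], [0.6, [0, -0.001, 0.038], [0, 0, 0]], [0.6, [0, -0.001, 0.05], [0, 0, 0]], [0.6, [0, -0.001, 0.058], [0, 0, 0]], [0.6, [0, -0.001, 0.062], [0, 0, 0]], [0.6, [0, -0.001, 0.062], [0, 0, 0]], [0.6, [0, -0.001, 0.062], [0, 0, 0]]])

```text
clock: 24.4
tool_pos: [0.4719, -0.1474, 0.0374]
eef_rot: [-0.096, 0.995, -0.0, 0.0]
contact_force: [-0.3, -0.1, -2.8]
opening: 0.718
finger_force: 30.0
```

```bash
python3 -c "
from h import *
print(rel([.4714,-.1466,.034],1.762))"
```

```text
(array([0.0003, 0.0008, 0.0034]), np.float64(0.0))
```

>>> tcp_steps(ticks=[[0.6, [0, 0, 0.001], [0, 0, 0]], [0.6, [0, 0, 0.002], [0, 0, 0]], [0.6, [0, 0, 0.003], [0, 0, 0]], [0.6, [0, 0, 0.003], [0, 0, 0]], [0.6, [0, 0, 0.003], [0, 0, 0]]])

```text
clock: 24.9
tool_pos: [0.4715, -0.1475, 0.034]
eef_rot: [-0.095, 0.995, 0.0, 0.0]
contact_force: [0.1, 0.0, -2.8]
opening: 0.718
finger_force: 30.0
```

```bash
python3 -c "
from h import *
print(rel([.4714,-.1466,.034],1.762))"
```

```text
(array([-0.    ,  0.0009,  0.    ]), np.float64(-0.0))
```

>>> tcp_steps(ticks=[[0.6, [0, 0, 0.001], [0, 0, 0]], [0.6, [0, 0, 0.0015], [0, 0, 0]], [0.6, [0, 0, 0.0015], [0, 0, 0]]])

```text
clock: 25.2
tool_pos: [0.4716, -0.1475, 0.033]
eef_rot: [-0.095, 0.995, -0.0, 0.0]
contact_force: [-0.9, -0.2, 4.1]
opening: 0.719
finger_force: 30.0
```

>>> tcp_steps(ticks=[[0.9, [0, 0, 0], [0, 0, 0]], [0.9, [0, 0, 0], [0, 0, 0]], [0.9, [0, 0, 0], [0, 0, 0]], [0.9, [0, 0, 0], [0, 0, 0]], [0.9, [0, 0, -0.03], [0, 0, 0]], [0.9, [0, 0, -0.08], [0, 0, 0]], [0.9, [0, 0.02, -0.12], [0, 0, 0]], [0.9, [0, 0.07, -0.15], [0, 0, 0]], [0.9, [0, 0.12, -0.15], [0, 0, 0]], [0.9, [0, 0.17, -0.15], [0, 0, 0]]])

```text
clock: 26.2
tool_pos: [0.441, 0.0134, 0.1836]
eef_rot: [-0.094, 0.996, 0.0, 0.002]
contact_force: [1.0, 0.6, 0.1]
opening: 0.898
finger_force: 0.0
```

>>> tcp_steps(ticks=[[0.9, [0, 0.05, 0], [0, 0, 0]], [0.9, [0, 0.1, 0], [0, 0, 0]], [0.9, [0, 0.13, 0], [0, 0, 0]], [0.9, [0, 0.13, 0], [0, 0, 0]], [0.9, [0, 0.13, 0], [0, 0, 0]]])

```text
clock: 26.7
tool_pos: [0.4156, 0.14, 0.1824]
eef_rot: [-0.096, 0.995, -0.0, -0.0]
contact_force: [0.6, -0.3, -0.4]
opening: 0.899
finger_force: 0.0
```

```bash
python3 -c "
from h import *
cv2.imwrite('pics/s5.png',snapshot('side')[:,:,::-1]);cv2.imwrite('pics/t5.png',cv2.resize(snapshot('top')[140:285,330:480,::-1],None,fx=4,fy=4,interpolation=cv2.INTER_CUBIC))"
```

```text
(no output)
```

View pics/s5.png

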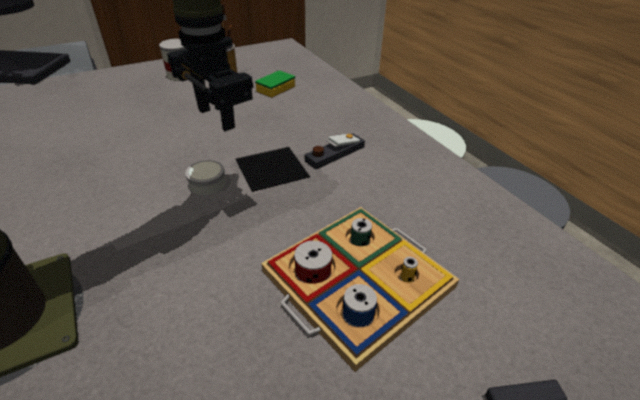

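View pics/t5.png

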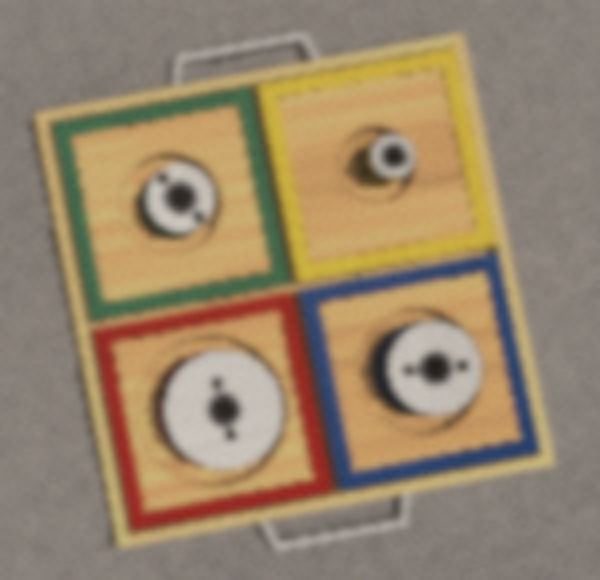

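```bash
python3 -c "
from h import *
pk=dict(G=(.5834,-.125),R=(.4714,-.1466),B=(.4931,-.2585),Y=(.605,-.2369))
t=dict(R=(223,408),G=(180,199),Y=(393,156),B=(435,367))
s=dict(R=(313.5,251),G=(361,227),Y=(410,262.5),B=(360.5,300))
for k in pk:
    X,e=tri((np.array(t[k])+.5)/4-.5+[330,140],s[k]);print(k,X.round(4),(X[:2]-pk[k]).round(4),np.round(e,1), proj('side',[*pk[k],.058]).round(1))
"
```

```text
G [ 0.5827 -0.1265  0.0523] [-0.0007 -0.0015] [0.4 0.7] [[361.8 224. ]]
R [ 0.4734 -0.1477  0.0631] [ 0.002  -0.0011] [0.1 0.2] [[312.3 253.1]]
B [ 0.4952 -0.2606  0.0518] [ 0.0021 -0.0021] [0.3 0.5] [[359.4 297. ]]
Y [ 0.6059 -0.2386  0.0564] [ 0.0009 -0.0017] [0.4 0.8] [[409.8 261.3]]
```

```bash
python3 -c "
from h import *
im=cv2.imread('pics/s5.png');im=cv2.cvtColor(im,cv2.COLOR_BGR2HSV)
t=dict(R=(223,408),G=(180,199),Y=(393,156),B=(435,367))
for k,(u,v,w,h) in dict(R=(314,248,26,14),G=(361,226,16,11),Y=(410,262,10,8),B=(360,299,22,14)).items():
    m=((im[...,1]<70)&(im[...,2]>120)).astype('uint8');z=np.zeros_like(m);z[v-h:v+h,u-w:u+w]=m[v-h:v+h,u-w:u+w]
    c=cv2.convexHull(max(cv2.findContours(z,0,1)[0],key=cv2.contourArea))
    x,y,a,b=cv2.boundingRect(c);p=(x+(a-1)/2,y+(b-1)/2)
    X,e=tri((np.array(t[k])+.5)/4-.5+[330,140],p);print(k,p,(a,b),X.round(4),np.round(e,1))
"
```

```text
R (312.5, 251.0) (38, 21) [ 0.4728 -0.1474  0.0633] [0.4 0.7]
G (366.0, 225.0) (11, 13) [ 0.5858 -0.128   0.0566] [1.5 2.3]
Y (410.5, 262.0) (14, 11) [ 0.6061 -0.2386  0.0575] [0.3 0.4]
B (360.0, 297.5) (33, 26) [ 0.495  -0.2593  0.0566] [0.4 0.7]
```

```bash
python3 -c "
from h import *
im=cv2.imread('pics/s5.png');a=cv2.resize(im[200:365,255:465],None,fx=3.5,fy=3.5,interpolation=cv2.INTER_CUBIC)
for P,rr in (((.4728,-.1474),.032),((.495,-.2593),.0255),((.5827,-.1265),.019),((.6059,-.2386),.0125)):
    th=np.linspace(0,6.28,60);q=proj('side',np.c_[P[0]+rr*np.cos(th),P[1]+rr*np.sin(th),0*th+.058]);cv2.polylines(a,[((q-[255,200]+.5)*3.5-.5).astype(int)],True,(255,0,255),1)
cv2.imwrite('pics/s6.png',a)"
```

```text
(no output)
```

View pics/s6.png

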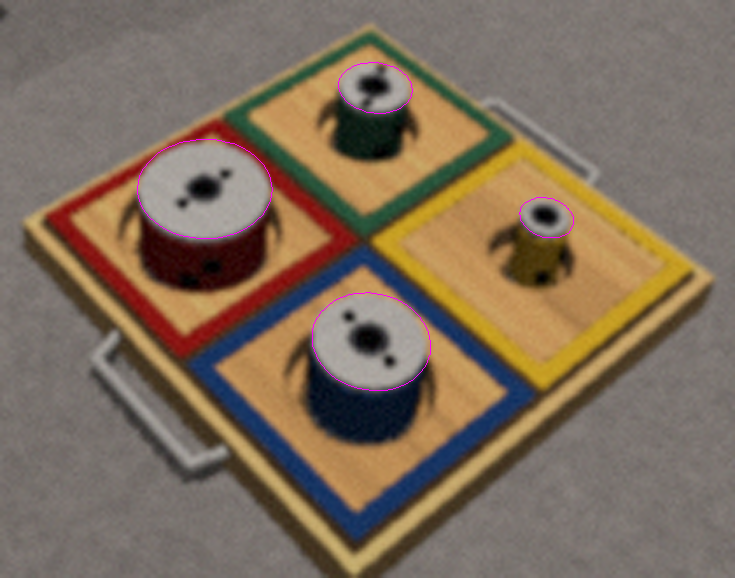

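The predicted outlines, drawn for end plates at z = 58 mm, land on all four plates (red near (204,188), blue (370,341), green (375,87), yellow (546,217)). So every saw is seated and upright.

```bash
python3 -c "
from plant import r, workorder, snapshot, camera_params
print(workorder.finish_job())"
```

```text
the job is handed in; nothing more can be done
None
```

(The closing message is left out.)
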